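Tare an empty tote, load it and stack it

TASK

Set the empty black tote from the blue cradle on the middle of the scale's pan and let go of it, then press the yellow tare pad with the fingertips, firmly but gently (about 5 N, held for half a second) and no other pad. Then stand the power module in the tote, and set the loaded tote squarely on the lower tote on the pallet, turned so that its yellow end is over the lower one's black end and it stacks instead of nesting. Drop nothing, and leave everything else on the bench where it is.

Things in the scene. Friction and masses are not known exactly. Their poses are not given: they have to be found in the camera images.
- tote: loose empty black plastic stack-nest tote, about 0.22 kg, 194 mm long over its end lugs x 68 x 60 high. Origin: centre of its underside, z up, +x to the end with the YELLOW lug and yellow rim strips. Upright body walls 3 mm thick, 172 x 68 mm outside, 62 mm apart inside, stand 24 to 60 mm above the origin; below them a skirt 160 x 56 mm. It starts in the blue cradle.
- tote_mark (a point): centre of the tote's yellow grip lug, 90 mm along +x, 47 mm above the underside. Lug and end wall together are 14 mm thick along x (83 to 97 mm from the origin), 40 mm wide, 34 to 60 mm high. Can be pinched with one finger inside the mouth and one outside.
- tote_black (a point): centre of the same lug at the tote's all-black end, 90 mm along -x, 47 mm above the underside
- tote_in (a point): centre of the tote's inner floor, 4 mm above its underside; the floor is 40 mm wide and 154 mm long up to 24 mm, the mouth above is 62 x 166 mm. Four support tabs stand 8 mm in from the side walls at x = +58 and -30 mm, each 24 mm long, tops 6 mm below the rim.
- cradle: fixed holder, origin on the bench under its centre: floor plate 6 mm thick and two blue cheeks along its x, 120 mm long, 12 mm thick, 80 mm apart, rising 52 mm above the bench. The tote stands centred on the plate, its x along the cradle's x, with 6 mm free at each cheek: its sides cannot be gripped there, its end lugs can.
- module: loose aluminium power module, about 0.28 kg: block 130 (along its x) x 30 x 40 mm high, standing, with a red carrying fin on top, 70 mm long along x, 14 mm thick in y, 40 to 84 mm above the underside. Origin: centre of the underside. It may stand in the tote either way round, lengthwise.
- pan (a point): centre of the top of the scale's steel pan, a flat rigid plate 190 (x) x 200 mm (y) without rim, 70 mm above the bench; x points away from the key console, z up. The scale is fixed, 300 x 210 mm in all; its console, top 54 mm above the bench, lies on the pan's -x side, nearer the robot.
- tare_pad_top (a point): centre of the top of the YELLOW tare key, a flat membrane pad 40 x 40 mm on the scale's console, about 61 mm above the bench. Pressed straight down it gives only 2.5 mm at 2400 N/m: 3 N at 1.3 mm, 6 N at its stop. The three pads, 65 mm apart in a row across the console, change places from run to run.
- tare_pad: the same yellow tare key; origin at the centre of its underside, 6 mm below its top
- mode_pad: BLUE key of the same size in the same row, not to be pressed
- print_pad: WHITE key of the same size in the same row, not to be pressed
- base_tote: lower tote, same make and sizes as the loose one, fixed on a wooden pallet 200 x 102 x 30 mm; holds a low green board. Origin: centre of its underside (30 mm above the bench), +x to its yellow end. A tote set on it yellow over yellow nests (36 mm up); yellow over black it lands on the four tabs and stacks (54 mm up), 6 mm deep in the mouth with 3 mm play all round.
- tape_roll: loose roll of brown tape standing on its flat side, 90 mm across, 48 high (bystander)
- carton: loose small cardboard box 90 x 130 x 60 mm (bystander)
- scanner: loose black and grey hand scanner lying down, about 140 long, 45 wide, 34 high (bystander)
- screwdriver: loose screwdriver lying flat, near the cradle (bystander)
- cleaner: loose standing bottle, 56 across, 130 high (bystander)
- label_roll: loose white roll of labels on end, 80 across, 55 high (bystander)
Mind the look-alikes: they are no part of the job. Leave any white look-alike of the base_tote alone. What is shaped like the tote but purple is not meant.

How it is judged:
On the way, in this order (a step that is already met when the one before it is completed fails the run):
1. the empty tote stands on the pan, let go (z of tote in the frame of pan between -0.004 and 0.006 m and horizontal distance between tote and pan below 0.04 m and angle between tote's own z axis and vertical below 0.06 rad and distance between tote and module above 0.1 m and contact force between each of tote, module and the fingers below 0.1 N and linear speed of tote below 0.03 m/s), for 0.2 s.
2. the yellow tare pad is pressed by the fingers with at least 3 N for 0.2 s while the empty tote stands on the pan untouched (z of tote in the frame of pan between -0.004 and 0.006 m and horizontal distance between tote and pan below 0.04 m and angle between tote's own z axis and vertical below 0.06 rad and distance between tote and module above 0.1 m and contact force between each of tote, module and the fingers below 0.1 N and contact force between the fingers and tare_pad above 3 N), for 0.2 s.
3. the module stands in the tote on the pan, let go (z of tote in the frame of pan between -0.004 and 0.006 m and horizontal distance between tote and pan below 0.04 m and angle between tote's own z axis and vertical below 0.06 rad and z of module in the frame of tote between -0.002 and 0.01 m and x of module in the frame of tote between -0.03 and 0.03 m and y of module in the frame of tote between -0.012 and 0.012 m and angle between module's own z axis and vertical below 0.15 rad and contact force between each of tote, module and the fingers below 0.1 N and linear speed of each of tote, module below 0.03 m/s), for 0.2 s.
At the end, for the whole second after the job is handed in: Tote stacked on the lower tote, yellow end over its black end: 50 to 58 mm above it, centred within 8 mm, parallel within 0.08 rad, level within 0.05 rad; module standing on its floor within 30 mm lengthwise, 12 mm sideways, tilt under 0.15 rad; both let go and at rest (z of tote in the frame of base_tote between 0.05 and 0.058 m and horizontal distance between tote and base_tote below 0.008 m and angle between the x axis of tote and the x axis of base_tote, either way round below 0.08 rad and angle between tote's own z axis and vertical below 0.05 rad and x of tote_mark in the frame of base_tote below -0.07 m and z of module in the frame of tote between -0.002 and 0.01 m and x of module in the frame of tote between -0.03 and 0.03 m and y of module in the frame of tote between -0.012 and 0.012 m and angle between module's own z axis and vertical below 0.15 rad and contact force between each of tote, module and the fingers below 0.1 N and linear speed of each of tote, module below 0.03 m/s); the robot touches nothing.
It fails at once if the tare pad is pressed with more than 25 N (contact force between tare_pad and anything else above 25 N).
It fails at once if another pad is pressed (over 1.5 N) (contact force between any of mode_pad, print_pad and anything else above 1.5 N).
It fails at once if the tote or the module is dropped (moves over 0.45 m/s while no finger touches either) (contact force between each of tote, module and the fingers below 0.1 N and linear speed of any of tote, module above 0.45 m/s).
It fails at once if a bystander is moved by more than 30 mm (distance of any of tape_roll, carton, scanner, screwdriver, cleaner, label_roll from where it was at the start of the episode above 0.03 m).
It also fails if it takes over 72 s, if anything falls off the work surface, if the arm or the gripper's body presses on something with over 40 N, if the wrist force passes 120 N, or if a joint passes its speed limit or range.

ROBOT

A 6-joint arm with a two-finger parallel gripper is mounted at the origin on the work surface. World frame = base frame: x ahead of the robot, y to its left, z up, the work surface at z = 0. Lengths are in m, angles in rad, forces in N, time in s.
With the tool pointing down it reaches from about 0.2 to 0.875 m from the base axis. Payload 3.4 kg.
Tool frame: the origin (TCP) lies midway between the tips of the shut fingers; the grasp point (between the pads) lies pinch_z behind it (pinch_z is the distance from the TCP to the grasp point, in m); y points along the fingers, x is the direction in which the jaws open and shut, and the axes are right-handed (so a half turn about y gives the same grasp; the last joint's range is limited). The gripper opens to 94 mm and grips with 3 to 60 N. Pads are 16 mm wide; open, the fingers measure 119 mm over their backs; the gripper's body (75 mm by 177 mm) begins 78 mm behind the grasp point.
Start: joints at [-1.452, 0.276, 1.505, -0, 1.361, -0.121], TCP at [0.137, -0.559, 0.205] pointing down, gripper open.
Joint ranges: [-2.89, 2.89], [-0.75, 2.08], [0.22, 2.7], [-1.18, 4.32], [0.11, 2.71], [-2.7, 2.7]. Speed limits (rad/s): [2.57, 2.57, 3.14, 3.14, 3.14, 3.14].

INTERFACE

Orientations are given as a 3x3 rotation matrix whose columns are the frame's x, y, z axes.
In Python, from plant import reach, servo_line, goto_joints, release, clamp, hold, solve_ik, read_state, snapshot, MotionError, hand_in, pinch_z gives the robot as it stands. The module is installed in compiled form; this text tells all that it offers. Calls block until the motion is done:
- reach(position, orientation): joint-space move of the TCP to a pose.
- servo_line(position, v=0.15, rot=None, f_stop=None): straight line of the TCP; rot=None keeps the orientation; v is the mean speed in m/s. With f_stop (N) it stops when the force on the tool has changed by that much, and returns True; else False.
- goto_joints(angles): joint-space move.
- release() and clamp(squeeze=None): open the fingers fully, or close them until they stop; squeeze is the grip in N (None keeps the last).
- hold(seconds).
- solve_ik(position, orientation): joint angles nearest the present ones, or None.
- read_state(): the state.
- snapshot(name): name is "side" or "top"; returns a dict with "color" (420x560x3 uint8, red, green, blue), "depth" (420x560 float32, m along the optical axis (not along the pixel's ray), 0 where there is no reading), "mtx" (3x3 intrinsics, pixels), "world_from_camera" (4x4, takes a point from camera to world coordinates). Camera axes: x right, y down, z forward; pixel columns grow to the right and rows downward; lengths in m; the calibration is good to about 2 mm. A picture is of the moment at which its call begins.
A pose or a line that the arm cannot do raises MotionError and nothing moves.
- hand_in(): hands the job in, once; it reports no verdict.
The state is a dict: "clock": time; "joints": joint angles; "qvel": joint speeds; "effort": joint torques, N m; "tcp_pos": TCP position; "ee_rot": TCP orientation; "ft_force": force on the tool from outside, world axes, zero at the start; "moment": the same for the moment, N m; "width": opening from 0.0 (shut) to 1.0 (fully open).
Only numpy, scipy, OpenCV 4.12 (cv2) and the standard library are available. Lean on these libraries where they do the work, as an engineer would, in place of code of your own. Each camera call takes 0.05 s, during which the arm holds its last target.

## Working session

There is one attempt and no reset: what is moved stays moved. The work goes in short steps, each a Python script; the robot and the scene stay as the last script left them, time stands still between calls to the robot, and variables do not carry over. Pictures are saved under pics/ and viewed, and the job is handed in when it is done.

```bash
mkdir -p pics; ls; cat > h.py <<'E'
import numpy as np, cv2
from plant import *
def snap(n):
    s=snapshot(n); return s
def save(s,f,crop=None,k=1):
    im=s["color"][:,:,::-1]
    if crop: x0,y0,x1,y1=crop; im=im[y0:y1,x0:x1]
    im=cv2.resize(im,None,fx=k,fy=k,interpolation=cv2.INTER_CUBIC); cv2.imwrite("pics/"+f,im)
def world(s):
    K=s["mtx"]; d=s["depth"]; h,w=d.shape
    u,v=np.meshgrid(np.arange(w),np.arange(h))
    P=np.stack([(u-K[0,2])/K[0,0]*d,(v-K[1,2])/K[1,1]*d,d,np.ones_like(d)],-1)
    W=P@s["world_from_camera"].T
    return W[...,:3]
def proj(s,p):
    c=np.linalg.inv(s["world_from_camera"])@np.append(p,1); q=s["mtx"]@c[:3]; return q[:2]/q[2]
E
python3 - <<'E'
from h import *
import pickle
for n in ("top","side"):
    s=snap(n); save(s,n+"0.png",k=1.42); pickle.dump(s,open(n+"0.pkl","wb"))
    print(n,s["mtx"],s["world_from_camera"])
print(read_state(), pinch_z)
E
```

```text
pics
top [[516.65065545   0.         288.97047106]
 [  0.         516.65065545 205.33429247]
 [  0.           0.           1.        ]] [[ 0.01862112 -0.98127901  0.19168924  0.16385336]
 [-0.99981674 -0.01742374  0.00793032  0.03038311]
 [-0.00444191 -0.19180178 -0.98142363  1.48698881]
 [ 0.          0.          0.          1.        ]]
side [[407.7440551    0.         277.5731264 ]
 [  0.         407.7440551  211.80804792]
 [  0.           0.           1.        ]] [[ 0.93469022 -0.16917632  0.31262367  0.01152192]
 [-0.35537527 -0.46431452  0.81124623 -1.0994999 ]
 [ 0.00791206 -0.86936264 -0.49411133  0.77678   ]
 [ 0.          0.          0.          1.        ]]
{'clock': 0.1, 'joints': array([-1.45200218e+00,  2.76548781e-01,  1.50599472e+00, -2.12907124e-05,
        1.36068201e+00, -1.20990505e-01]), 'qvel': array([-0.00033593, -0.00221554, -0.00235979, -0.00017658, -0.00182628,
        0.00083315]), 'effort': array([ 1.25644532e-03, -4.05456197e+01, -2.37780637e+01,  7.03480560e-02,
        2.98788026e-02, -5.13649411e-05]), 'tcp_pos': array([ 0.13649127, -0.55805155,  0.20468623]), 'ee_rot': array([[ 2.37497598e-01, -2.14194461e-04,  9.71388102e-01],
       [-9.71386769e-01,  1.61888801e-03,  2.37497629e-01],
       [-1.62343923e-03, -9.99998667e-01,  1.76416348e-04]]), 'ft_force': array([ 0.11468705, -0.53326834,  0.12847276]), 'moment': array([-0.03252638, -0.00149244,  0.0118541 ]), 'width': 0.9968580036341131} 0.0188
```

View pics/top0.png

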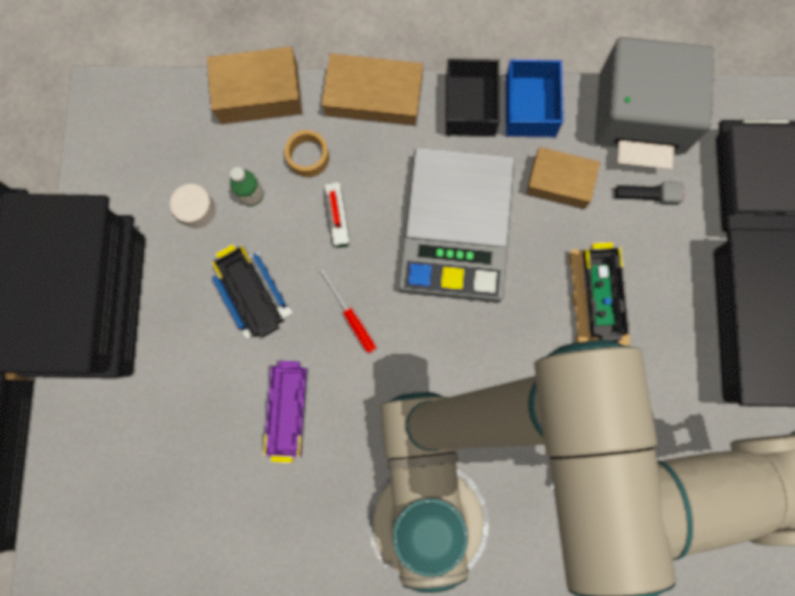

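View pics/side0.png

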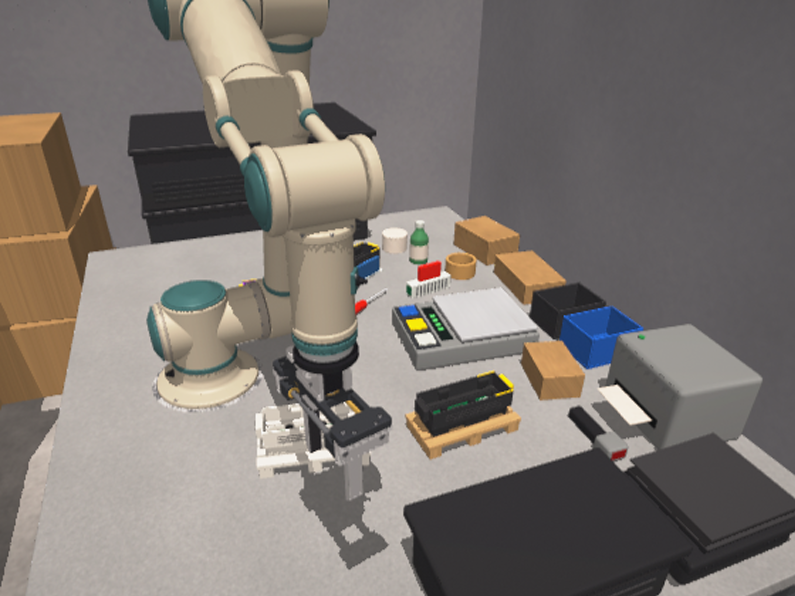

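```bash
python3 - <<'E'
from h import *
import pickle
s=pickle.load(open("top0.pkl","rb"))
save(s,"c_tote.png",(140,160,220,250),8)
save(s,"c_mod.png",(215,115,265,185),8)
save(s,"c_scale.png",(270,95,370,220),6)
save(s,"c_base.png",(390,160,460,250),8)
E
```

```text
(no output)
```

View pics/c_tote.png

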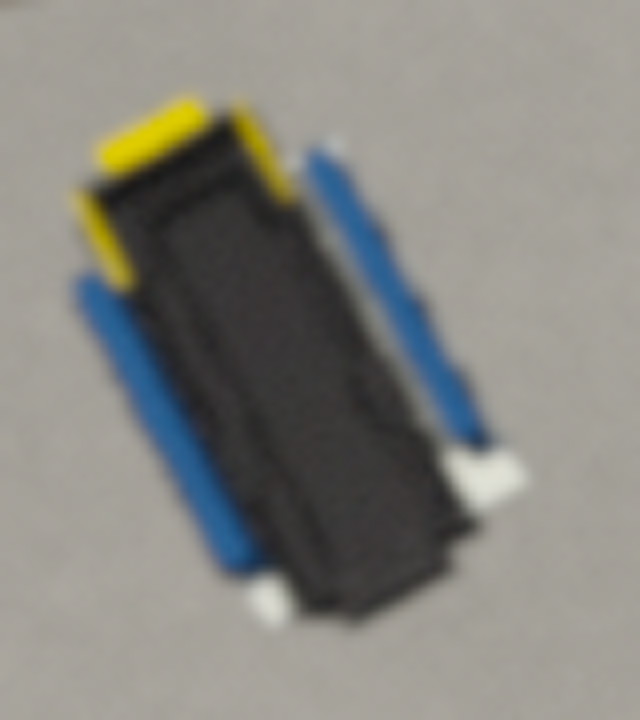

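View pics/c_mod.png

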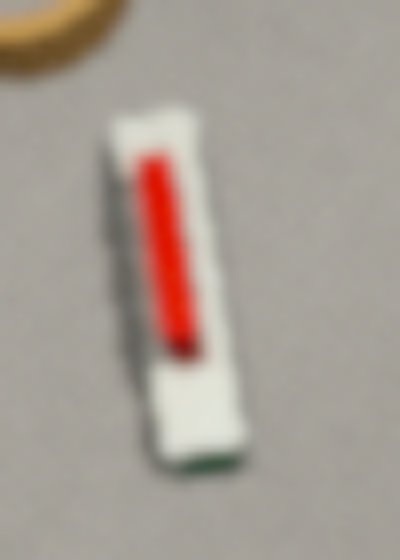

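View pics/c_scale.png

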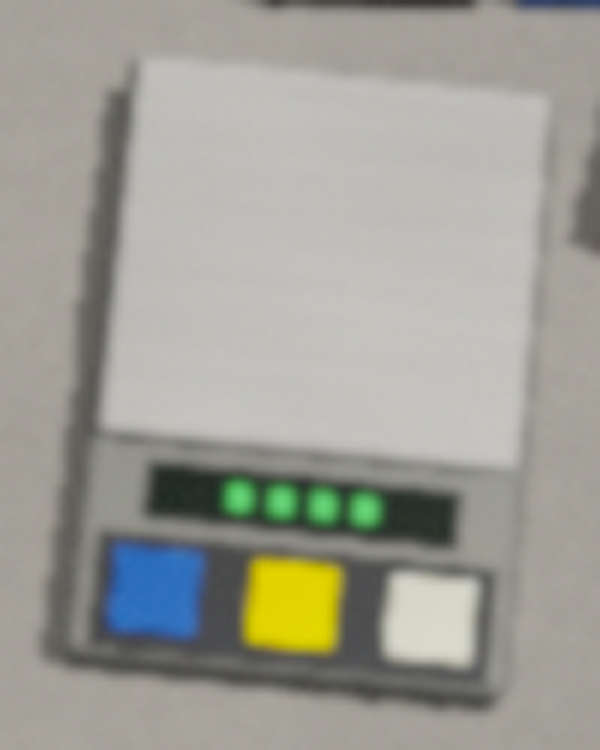

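View pics/c_base.png

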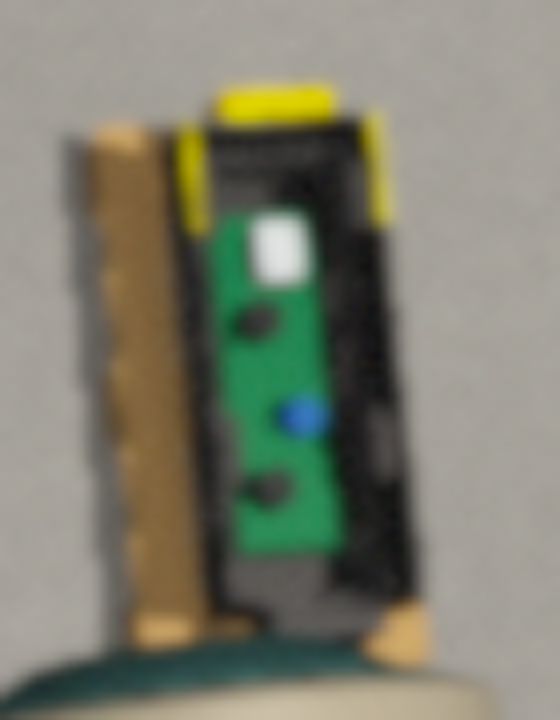

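```bash
cat >> h.py <<'E'
from scipy.optimize import least_squares
def T(p,xy,yaw):
    c,s=np.cos(yaw),np.sin(yaw); p=np.asarray(p,float)
    return np.stack([xy[0]+c*p[...,0]-s*p[...,1],xy[1]+s*p[...,0]+c*p[...,1],p[...,2]],-1)
def fit(s,model,pix,x0):
    f=lambda q: np.concatenate([proj(s,p)-t for p,t in zip(T(model,q[:2],q[2]),pix)])
    r=least_squares(f,x0,loss="soft_l1"); return r.x,r.fun.reshape(-1,2)
def overlay(s,polys,f,crop,k):
    im=s["color"][:,:,::-1]; x0,y0,x1,y1=crop
    im=cv2.resize(im[y0:y1,x0:x1],None,fx=k,fy=k,interpolation=cv2.INTER_CUBIC)
    for P,col in polys:
        q=np.array([((proj(s,p)+.5-[x0,y0])*k) for p in P]).round().astype(np.int32)
        cv2.polylines(im,[q],True,col,1)
    cv2.imwrite("pics/"+f,im)
def rect(x0,x1,y0,y1,z): return np.array([[x0,y0,z],[x1,y0,z],[x1,y1,z],[x0,y1,z]],float)
def tote_polys(xy,yaw,zb):
    R=[(rect(-86,86,-34,34,60),(0,255,0)),(rect(86,97,-20,20,60),(255,0,255)),(rect(-97,-86,-20,20,60),(255,255,0)),(rect(-77,77,-20,20,4),(0,128,255))]
    return [(T(p/1000+[0,0,zb],xy,yaw),c) for p,c in R]
E
cat > m0.py <<'E'
from h import *
import pickle
s=pickle.load(open("top0.pkl","rb"))
px=lambda o,k,L:[np.array(o)+np.array(p)/k-.5 for p in L]
# module: fin top far/near corners
m=np.array([[35,7,84],[35,-7,84],[-35,7,84],[-35,-7,84],[65,15,40],[65,-15,40],[-65,-15,40],[-65,15,40]])/1e3
r=fit(s,m,px((215,115),8,[(136,155),(165,152),(170,345),(196,340),(110,122),(192,112),(243,440),(160,460)]),[.6,.15,0]); print("module",r); mod=r[0]
# cradle
m=np.array([[60,52,52],[-60,40,52],[-60,52,52],[60,40,52],[60,-52,52],[60,-40,52],[-60,-40,52]])/1e3
r=fit(s,m,px((140,160),8,[(75,288),(262,560),(232,578),(97,272),(335,150),(308,160),(455,440)]),[.45,.3,.4]);print("cradle",r); cr=r[0]
m=np.array([[97,20,66],[97,-20,66],[86,34,66],[86,-34,66],[-97,20,40],[-97,-20,40]])/1e3
r=fit(s,m,px((140,160),8,[(95,155),(190,97),(74,193),(238,102),(355,622),(450,572)]),[.45,.3,.4]);print("tote",r); to=r[0]
m=np.array([[95,100,70],[95,-100,70],[-95,100,70],[-95,-100,70]])/1e3
r=fit(s,m,px((270,95),6,[(140,58),(550,95),(98,432),(516,468)]),[.6,0,0]);print("pan",r); pan=r[0]
m=np.array([[20,20,61],[20,-20,61],[-20,20,61],[-20,-20,61]])/1e3
r=fit(s,m,px((270,95),6,[(248,558),(344,565),(244,648),(340,656)]),[.45,0,0]);print("tare",r);ta=r[0]
m=np.array([[97,20,90],[97,-20,90],[86,34,90],[86,-34,90]])/1e3
r=fit(s,m,px((390,160),8,[(216,90),(336,85),(177,130),(383,113)]),[.4,-.35,0]);print("base",r);ba=r[0]
overlay(s,[(T(rect(-60,60,40,52,52)/1e3,cr[:2],cr[2]),(0,0,255)),(T(rect(-60,60,-52,-40,52)/1e3,cr[:2],cr[2]),(0,0,255))]+tote_polys(to[:2],to[2],.006),"o_tote.png",(140,160,220,250),6)
overlay(s,tote_polys(ba[:2],ba[2],.03),"o_base.png",(390,160,460,250),6)
overlay(s,[(T(rect(-35,35,-7,7,84)/1e3,mod[:2],mod[2]),(255,0,0)),(T(rect(-65,65,-15,15,40)/1e3,mod[:2],mod[2]),(255,0,0))],"o_mod.png",(215,115,265,185),6)
im=[cv2.imread("pics/o_%s.png"%n) for n in("tote","base","mod")]
H=max(i.shape[0] for i in im)
cv2.imwrite("pics/o_all.png",cv2.resize(np.hstack([cv2.copyMakeBorder(i,0,H-i.shape[0],0,4,0) for i in im]),None,fx=.66,fy=.66))
E
python3 m0.py
```

```text
module (array([0.60834425, 0.1976662 , 0.1846902 ]), array([[-0.67656165,  0.20652943],
       [ 0.56537972, -0.20213087],
       [-1.35293262, -0.16497011],
       [ 0.30746792, -0.33693622],
       [ 0.13165274,  0.05188744],
       [-0.02487909, -0.32080389],
       [ 0.19410691,  0.89255155],
       [ 0.31248245,  0.06528971]]))
cradle (array([0.44129237, 0.36567771, 0.54600956]), array([[-0.13095519, -0.00703525],
       [-0.14013034, -0.01706468],
       [-0.17647021, -0.13238369],
       [ 0.86831759, -0.08511699],
       [-0.32474585, -0.66315937],
       [-0.65586077,  0.14100158],
       [ 0.82936344,  0.83504037]]))
tote (array([0.4401127 , 0.36857009, 0.53345032]), array([[-0.60792952, -0.90030588],
       [ 0.10738366, -0.3940667 ],
       [-0.67135336,  0.00573342],
       [ 0.252085  , -0.11202672],
       [ 0.10168566,  1.06878924],
       [ 0.79737061,  0.39165621]]))
pan (array([ 0.6390099 , -0.05440124, -0.0835467 ]), array([[-0.37995196, -0.57151545],
       [-0.02745449, -0.21129773],
       [-0.12616411, -0.00830674],
       [ 0.57175669,  0.88602801]]))
tare (array([ 0.47182137, -0.04089784, -0.04878219]), array([[ 1.00950057,  0.75188273],
       [-0.87111425,  0.49987315],
       [ 0.83937793, -0.4241181 ],
       [-0.96740549, -0.83141774]]))
base (array([ 0.44529147, -0.34160001,  0.08893375]), array([[ 3.72522829e-01,  4.00759375e-01],
       [-3.52102769e-01,  3.32687397e-02],
       [ 7.07181765e-01, -4.32972773e-01],
       [-7.39323705e-01,  6.74084424e-04]]))
```

```bash
python3 - <<'E'
from h import *
import pickle
for n in("top","side"):
    s=pickle.load(open(n+"0.pkl","rb")); W=world(s)
    im=cv2.cvtColor(s["color"],cv2.COLOR_RGB2HSV); h,S,v=cv2.split(im)
    for nm,mask in(("yellow",(h>24)&(h<34)&(S>180)&(v>140)),("red",((h<6)|(h>174))&(S>190)&(v>120))):
        k,l,st,c=cv2.connectedComponentsWithStats(mask.astype(np.uint8))
        for i in range(1,k):
            if st[i,4]>12: 
                p=W[l==i]; print(n,nm,c[i].round(1),st[i,4],np.median(p,0).round(4),np.percentile(p[:,2],[5,95]).round(3))
E
```

```text
top yellow [424.3 172.7] 48 [ 0.5357 -0.3344  0.0894] [0.086 0.095]
top yellow [158.6 176.8] 48 [0.5167 0.4117 0.0664] [0.062 0.07 ]
top yellow [413.6 180.9] 19 [ 0.5131 -0.3042  0.0878] [0.057 0.09 ]
top yellow [152.8 189.8] 13 [0.4801 0.4282 0.0598] [0.049 0.068]
top yellow [318.2 195.4] 214 [ 0.4728 -0.0396  0.0609] [0.055 0.066]
top yellow [197.7 323. ] 41 [0.1149 0.2807 0.0608] [0.056 0.065]
top red [235.4 146.4] 66 [0.6055 0.1974 0.0826] [0.079 0.089]
top red [252.8 232.6] 211 [0.3678 0.1433 0.0239] [0.019 0.029]
side yellow [292.8 227.9] 86 [ 0.474  -0.0437  0.0621] [0.059 0.065]
side yellow [356.2 267.8] 32 [ 0.5383 -0.3361  0.0905] [0.088 0.092]
side red [301.9 190.7] 149 [0.6089 0.1905 0.0661] [0.045 0.084]
side red [253.3 215.2] 42 [0.3966 0.1505 0.0206] [0.011 0.027]
side red [435.4 319.9] 29 [ 0.6724 -0.521   0.018 ] [0.013 0.025]
```

View pics/o_all.png

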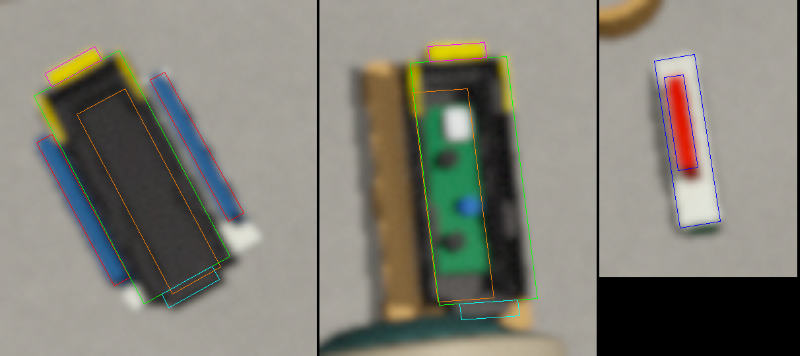

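Possible mix-ups, with pixels in the top picture (795 wide):
- **Tote:** the black one in the blue cradle (250,290). Not the purple one (285,410), the black bin (472,97) or the black crates at the edges.
- **Lower tote:** the black one with a green board on the pallet (605,293). Not the white look-alike, side picture (300,435).
- **Tare key:** the yellow one (452,278), between blue (420,274) and white (485,281).
- **Module:** white block with a red fin (337,215). Not the red screwdriver (358,330).

The crops confirm each choice. The loose tote's yellow end points up and left, and the lower tote's yellow end points away from the robot. I'll grip the tote by its black lug.

```bash
cat >> h.py <<'E'
def rot(a): 
    c,s=np.cos(a),np.sin(a); return np.array([[c,0,-s],[s,0,c],[0,-1,0.]])
def st(m=""):
    r=read_state(); print(m,"t%.2f"%r["clock"],"tcp",r["tcp_pos"].round(4),"F",r["ft_force"].round(2),"w%.3f"%r["width"],"q",r["joints"].round(2)); return r
E
python3 - <<'E'
from h import *
a=0.54; p=np.array([0.3628,0.3202])
reach([*p,0.16],rot(a)); st()
s=snap("top"); save(s,"top1.png",k=1.42)
import pickle; pickle.dump(s,open("top1.pkl","wb"))
s=snap("side"); save(s,"side1.png",k=1.42)
E
```

```text
t3.27 tcp [0.3634 0.3198 0.16  ] F [0.66 0.28 0.03] w0.999 q [ 0.58  0.17  1.77 -0.    1.21  0.04]
```

View pics/top1.png

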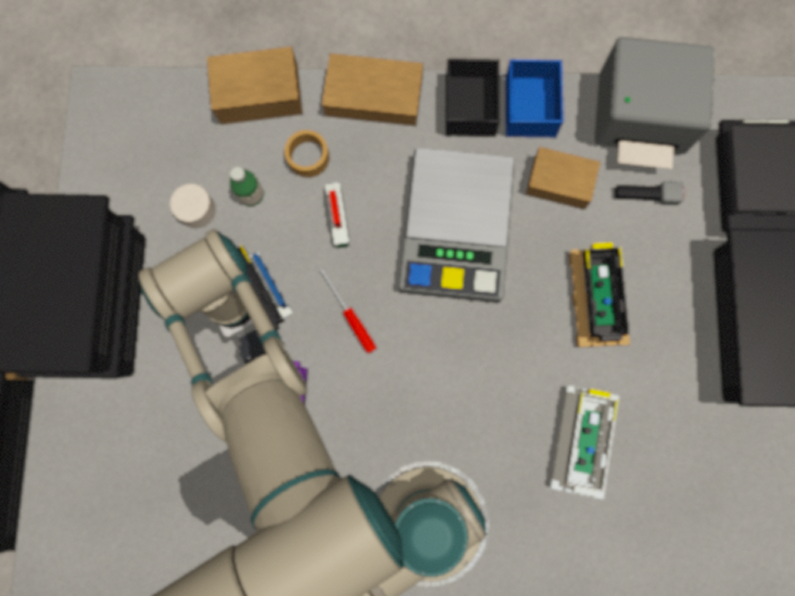

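View pics/side1.png

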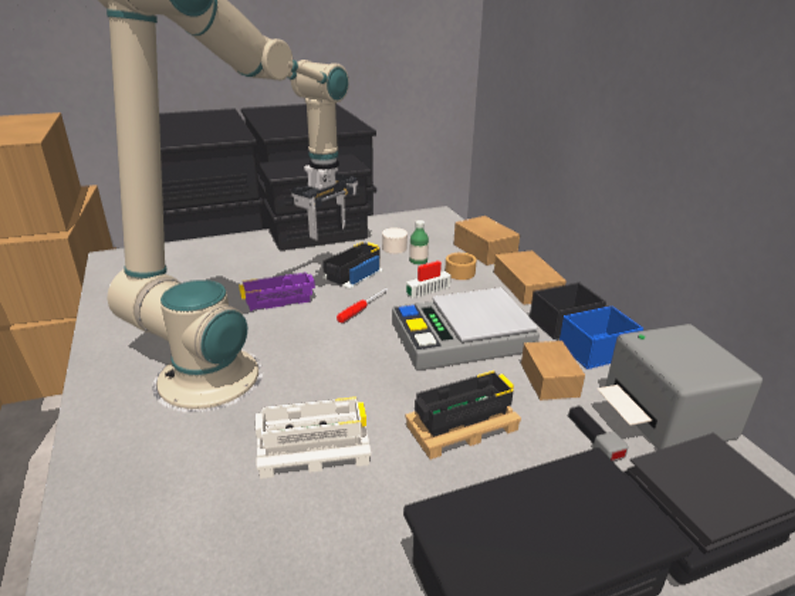

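Both views are clear. The fingers hang over the tote's black lug (side, 325,230), and the lower tote is now unobstructed (top, 605,293). I'll go down, grip and lift.

```bash
python3 - <<'E'
from h import *
p=np.array([0.3628,0.3202])
print(servo_line([*p,0.036],v=0.1,f_stop=6)); st()
s=snap("side"); save(s,"g1.png",(200,140,300,220),7)
E
```

```text
False
 t4.77 tcp [0.3633 0.3205 0.0365] F [-0.44 -0.06 -0.41] w0.997 q [ 0.58  0.3   1.94 -0.    0.89  0.04]
```

```bash
python3 - <<'E'
from h import *
import pickle
s=pickle.load(open("top1.pkl","rb"));
save(s,"c_base1.png",(395,165,450,250),7)
E
```

```text
(no output)
```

View pics/g1.png

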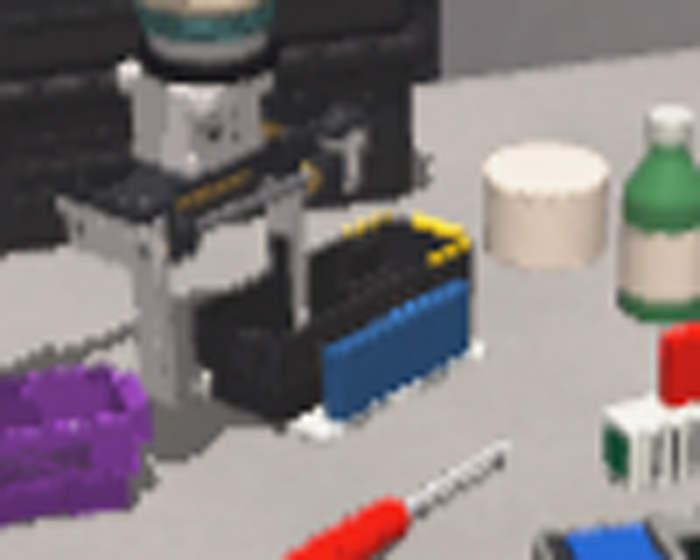

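View pics/c_base1.png

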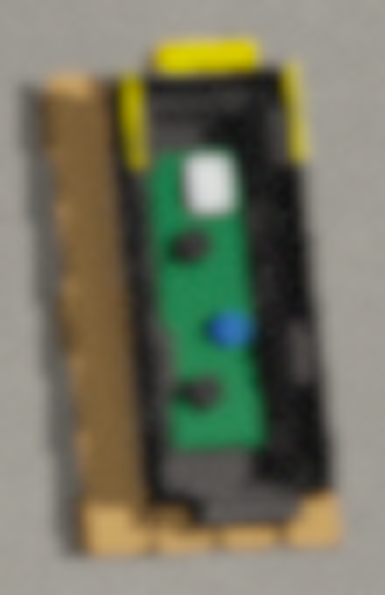

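One finger is inside the mouth and one outside the lug, with no contact yet. Clamp and lift.

```bash
python3 - <<'E'
from h import *
p=np.array([0.3628,0.3202])
clamp(45); st("clamp")
servo_line([*p,0.08],v=0.1); st("up")
s=snap("side"); save(s,"g2.png",(200,120,300,220),6)
E
```

```text
clamp t6.02 tcp [0.3631 0.3204 0.0361] F [-0.69 -0.05 -0.64] w0.146 q [0.58 0.3  1.94 0.   0.89 0.04]
up t6.61 tcp [0.3622 0.3198 0.0796] F [-0.45 -0.39 -1.84] w0.148 q [0.58 0.25 1.89 0.   1.01 0.04]
```

View pics/g2.png

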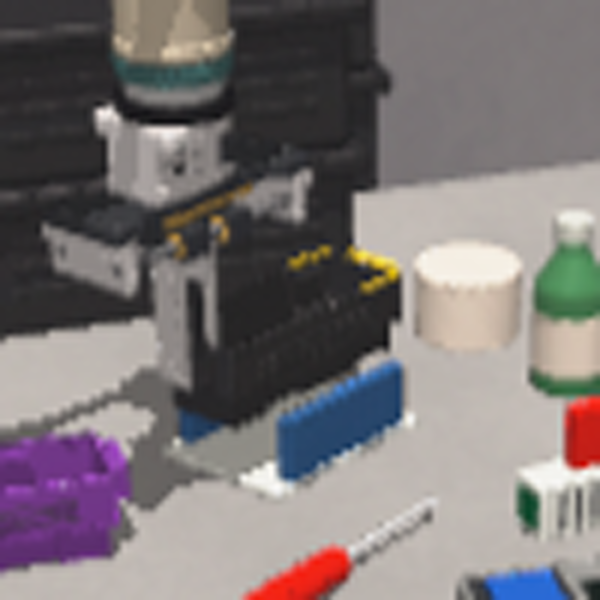

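Held level. Carry it to the pan.

```bash
python3 - <<'E'
from h import *
servo_line([0.3628,0.3202,0.20],v=0.2)
a=-0.08; p=[0.5493,-0.0473]
reach([*p,0.2],rot(a)); st()
print(servo_line([*p,0.125],v=0.12))
print(servo_line([*p,0.097],v=0.025,f_stop=2.5)); st("down")
s=snap("side"); save(s,"p1.png",(260,150,420,270),5)
E
```

```text
t8.93 tcp [ 0.549  -0.0461  0.1998] F [ 0.27 -0.1  -2.67] w0.144 q [-0.21  0.24  1.57  0.    1.33 -0.13]
False
True
down t10.62 tcp [ 0.549  -0.0472  0.1   ] F [ 0.07 -0.09  5.16] w0.151 q [-0.21  0.32  1.72 -0.    1.1  -0.13]
```

View pics/p1.png

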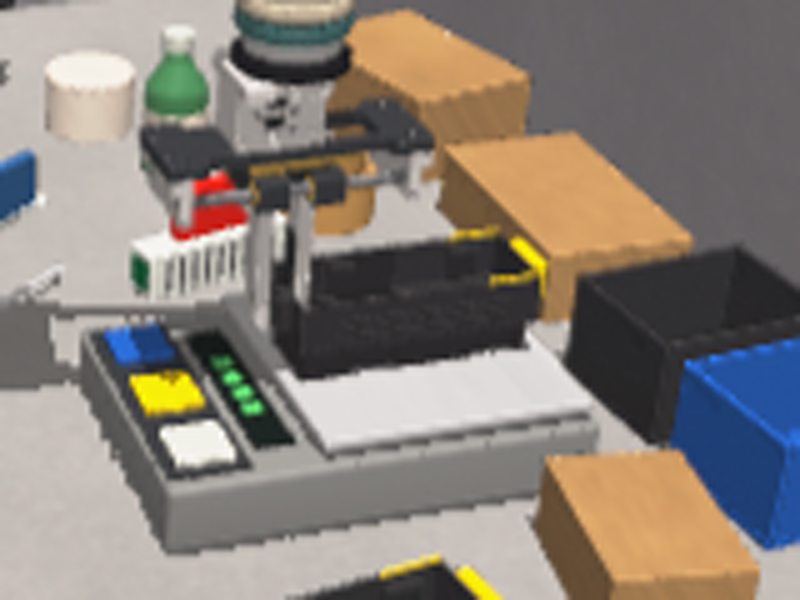

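```bash
python3 - <<'E'
from h import *
release(); st("rel")
servo_line([0.5493,-0.0473,0.19],v=0.15)
clamp(20)
reach([0.472,-0.041,0.13],rot(1.49)); st()
s=snap("side"); save(s,"p2.png",(260,120,420,270),4)
s=snap("top"); save(s,"p3.png",(250,70,390,220),4)
import pickle; pickle.dump(s,open("top2.pkl","wb"))
E
```

```text
rel t11.95 tcp [ 0.5476 -0.047   0.099 ] F [-0.23  0.07 -0.71] w0.997 q [-0.21  0.32  1.72 -0.    1.1  -0.13]
 t15.54 tcp [ 0.4724 -0.0411  0.1302] F [ 0.51 -0.43  0.04] w0.010 q [-0.23  0.18  1.83  0.    1.13 -1.72]
```

View pics/p2.png

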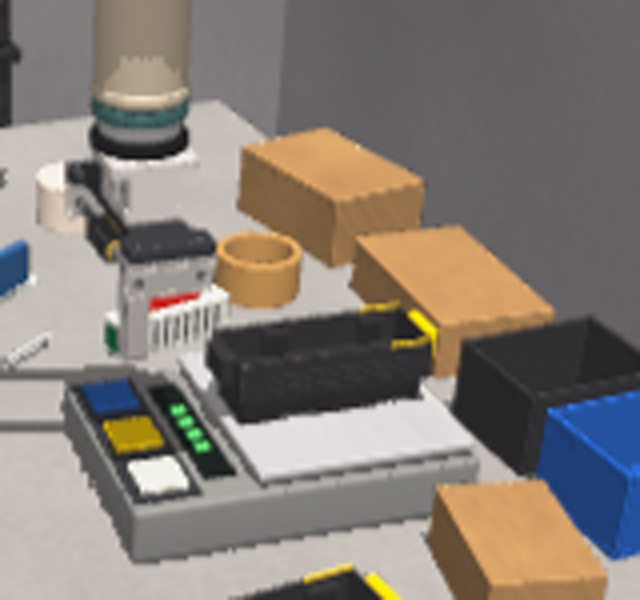

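View pics/p3.png

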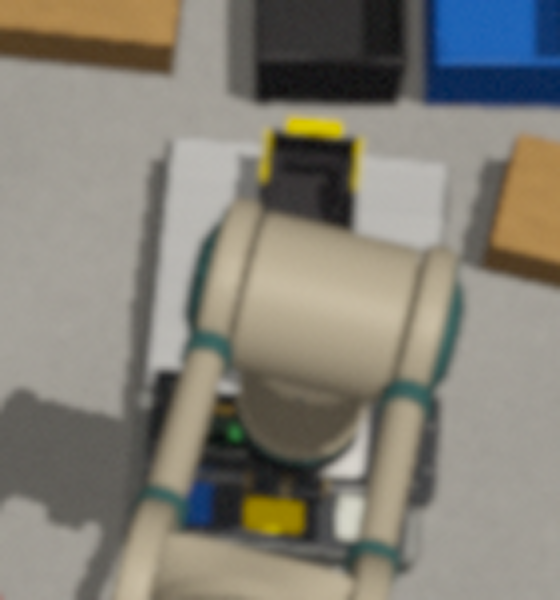

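The tote stands level on the pan (side crop, 320,360). The closed fingers are over the yellow key. Now press it.

```bash
python3 - <<'E'
from h import *
p=[0.472,-0.041]
servo_line([*p,0.068],v=0.1); hold(0.2); r0=st()["ft_force"][2]
print(servo_line([*p,0.055],v=0.008,f_stop=4.0)); r=st()
hold(0.1); r=st()
f=r["ft_force"][2]-r0
if not 4<f<9:
    z=r["tcp_pos"][2]; print("adj",f)
E
```

```text
t16.61 tcp [ 0.4726 -0.0411  0.0687] F [-0.06  0.26 -0.54] w0.005 q [-0.23  0.25  1.92  0.    0.97 -1.72]
True
 t17.65 tcp [ 0.472  -0.041   0.0597] F [-0.16 -0.21  4.31] w0.005 q [-0.23  0.26  1.93  0.    0.95 -1.72]
 t17.75 tcp [ 0.472  -0.041   0.0597] F [ 0.32 -0.6   4.31] w0.004 q [-0.23  0.26  1.93 -0.    0.95 -1.72]
```

Steady at about 4.9 N. I'll hold it, lift off, then go to the module. I also refine the module and lower tote poses from the saved pictures.

```bash
python3 - <<'E'
from h import *
for i in range(3): hold(0.2); st()
servo_line([0.472,-0.041,0.13],v=0.12); st()
E
python3 - <<'E'
from h import *
import pickle
s=pickle.load(open("top1.pkl","rb"))
px=lambda o,k,L:[np.array(o)+np.array(p)/k-.5 for p in L]
m=np.array([[97,20,90],[97,-20,90],[86,34,90],[86,-34,90],[48,34,90],[-97,20,64],[-97,-20,64]])/1e3
r=fit(s,m,px((395,165),7,[(153,42),(258,38),(118,80),(300,65),(308,162),(200,522),(292,518)]),[.4,-.35,0]);print("base",r);ba=r[0]
m=np.array([[-100,51,30],[-100,-51,30],[100,51,30]])/1e3
r=fit(s,m,px((395,165),7,[(83,508),(343,492),(42,78)]),[.4,-.35,0]);print("pallet",r)
overlay(s,tote_polys(ba[:2],ba[2],.03)+[(T(rect(-100,100,-51,51,30)/1e3,ba[:2],ba[2]),(255,0,0)),(T(rect(-97,-86,-20,20,64)/1e3,ba[:2],ba[2]),(255,255,0))],"o_base2.png",(395,165,450,250),7)
W=world(s)
for nm,mask in(("rim",(W[...,2]>.084)&(W[...,2]<.1)&(W[...,0]>.3)&(W[...,0]<.6)&(W[...,1]>-.42)&(W[...,1]<-.25)),):
    P=W[mask][:,:2]; b=cv2.minAreaRect(P.astype(np.float32)); print(nm,len(P),b,np.median(P,0))
E
```

```text
t17.95 tcp [ 0.472  -0.041   0.0596] F [ 0.35 -0.68  5.31] w0.007 q [-0.23  0.26  1.93  0.    0.95 -1.72]
 t18.15 tcp [ 0.472  -0.041   0.0595] F [ 0.59 -0.39  4.55] w0.002 q [-0.23  0.26  1.93 -0.    0.95 -1.72]
 t18.35 tcp [ 0.472  -0.041   0.0595] F [ 1.29 -0.02  5.15] w0.004 q [-0.23  0.26  1.93 -0.    0.95 -1.72]
 t19.09 tcp [ 0.471  -0.0407  0.1291] F [0.09 0.28 0.09] w0.004 q [-0.23  0.18  1.83  0.    1.13 -1.72]
base (array([ 0.44721881, -0.34158692,  0.08416563]), array([[  0.65191262,  -0.06285497],
       [ -0.06837841,  -0.41743102],
       [  1.09154143,  -1.34934056],
       [ -0.59755834,  -0.78447906],
       [-24.52459163,   0.21197404],
       [ -0.38191388,   1.56170903],
       [  0.87019215,   1.18344349]]))
pallet (array([ 0.46501984, -0.33807425,  0.07791838]), array([[ 0.91038737,  0.46357999],
       [-0.40466205,  0.61216997],
       [-0.32204937, -6.25534518]]))
rim 433 ((0.4457809329032898, -0.3378627598285675), (0.19397766888141632, 0.07093067467212677), 3.663727045059204) [ 0.43557688 -0.33978151]
```

View pics/o_base2.png

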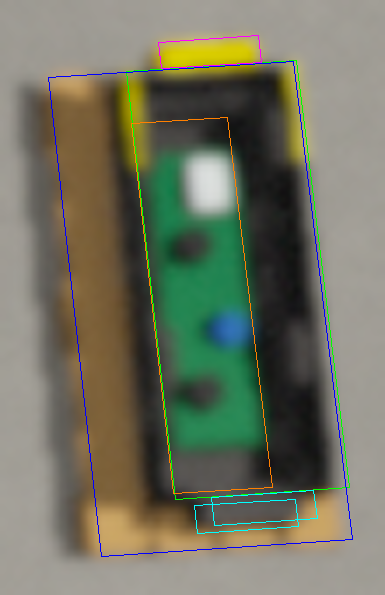

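```bash
python3 - <<'E'
from h import *
import pickle
s=pickle.load(open("top1.pkl","rb"))
im=s["color"][165:250,400:450,::-1]
im=np.clip(im.astype(float)*2.0,0,255).astype(np.uint8)
cv2.imwrite("pics/b3.png",cv2.resize(im,None,fx=7,fy=7,interpolation=cv2.INTER_CUBIC))
s=snap("side"); pickle.dump(s,open("side2.pkl","wb"))
im=s["color"][255:325,280:375,::-1]
im=np.clip(im.astype(float)*2.0,0,255).astype(np.uint8)
cv2.imwrite("pics/b4.png",cv2.resize(im,None,fx=8,fy=8,interpolation=cv2.INTER_CUBIC))
E
```

```text
(no output)
```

View pics/b3.png

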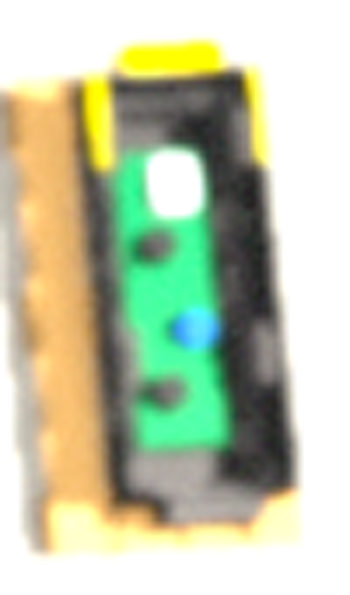

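View pics/b4.png

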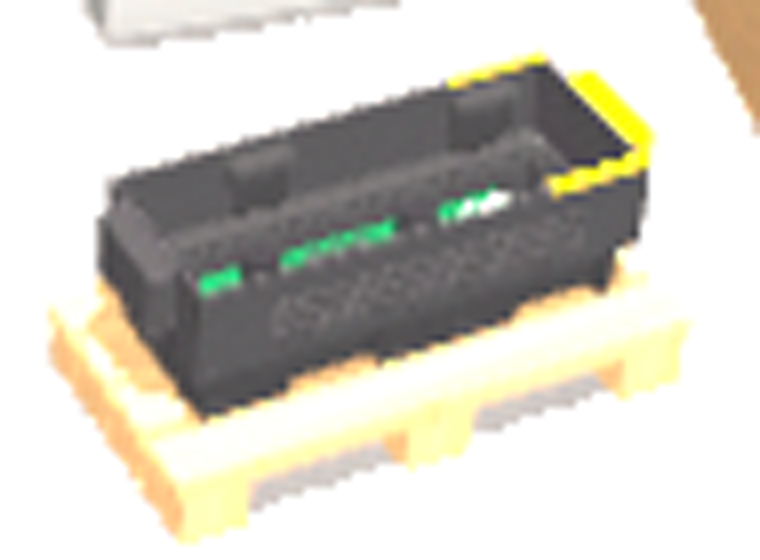

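```bash
python3 - <<'E'
from h import *
import pickle
t=pickle.load(open("top1.pkl","rb")); s=pickle.load(open("side2.pkl","rb"))
px=lambda o,k,L:[np.array(o)+np.array(p)/k-.5 for p in L]
mt=np.array([[97,20,90],[97,-20,90],[86,34,90],[86,-34,90],[-86,-34,54]])/1e3
pt=px((400,165),7,[(118,44),(222,42),(82,80),(258,68),(296,488)])
ms=np.array([[86,34,90],[86,-34,90],[-86,-34,90],[-86,34,90],[97,20,90],[97,-20,90]])/1e3
ps=px((280,255),8,[(547,54),(645,155),(190,283),(112,180),(595,72),(655,128)])
for lab,M in(("both",[(t,mt,pt),(s,ms,ps)]),("top",[(t,mt,pt)]),("side",[(s,ms,ps)])):
    def f(q): return np.concatenate([proj(c,p)-u for c,m,P in M for p,u in zip(T(m,q[:2],q[2]),P)])
    r=least_squares(f,[.445,-.34,.07],loss="soft_l1"); print(lab,r.x); print(r.fun.reshape(-1,2).round(2).tolist())
    if lab=="both": ba=r.x
P=tote_polys(ba[:2],ba[2],.03)
overlay(s,P,"o_b4.png",(280,255,375,325),7); overlay(t,P,"o_b3.png",(400,165,450,250),7)
a=cv2.imread("pics/o_b4.png");b=cv2.imread("pics/o_b3.png")
H=max(a.shape[0],b.shape[0]);o=np.hstack([cv2.copyMakeBorder(i,0,H-i.shape[0],0,0,0) for i in(a,b)])
cv2.imwrite("pics/o_b5.png",cv2.resize(np.clip(o*1.5,0,255).astype(np.uint8),None,fx=.78,fy=.78))
# depth rim, side
for c in(t,s):
    W=world(c); m=(abs(W[...,2]-.09)<.004)&(W[...,0]>.33)&(W[...,0]<.56)&(W[...,1]>-.41)&(W[...,1]<-.27)
    print(m.sum(),cv2.minAreaRect(W[m][:,:2].astype(np.float32)))
E
```

```text
both [ 0.44651875 -0.34035459  0.07699409]
[[0.46, -0.18], [-0.11, -0.72], [1.01, -1.21], [0.2, -0.91], [-1.82, 2.02], [-1.28, -0.47], [0.6, 0.66], [1.21, 2.45], [-1.25, -0.12], [-1.19, -0.99], [-0.31, 0.05]]
top [ 0.44543628 -0.34253501  0.11298949]
[[0.04, 0.55], [-0.59, -0.49], [0.75, -0.31], [-0.16, -0.86], [0.03, 1.9]]
side [ 0.44792527 -0.33797449  0.03804014]
[[-0.21, -0.51], [0.9, 0.86], [0.26, 1.08], [-1.21, -1.61], [-0.19, -0.89], [0.23, 0.29]]
322 ((0.44607013463974, -0.3381311893463135), (0.1930864155292511, 0.06984016299247742), 3.995903253555298)
373 ((0.4466229975223541, -0.3404161334037781), (0.19334964454174042, 0.07355792075395584), 2.5315160751342773)
```

View pics/o_b5.png

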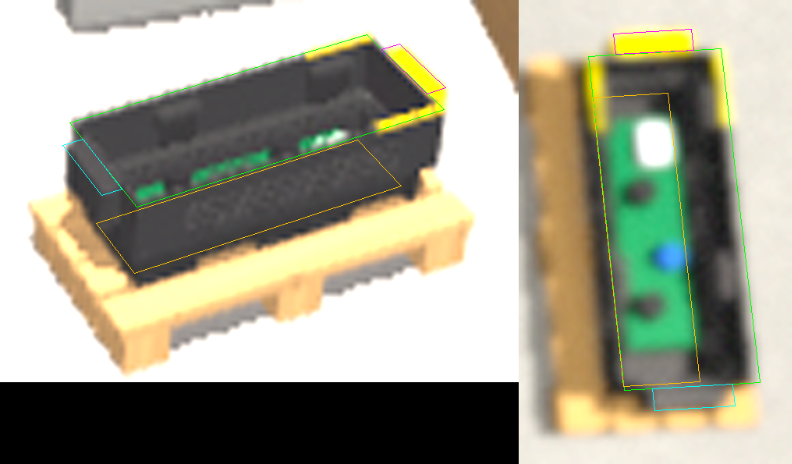

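```bash
python3 - <<'E'
from h import *
import pickle
t=pickle.load(open("top1.pkl","rb")); s=pickle.load(open("side2.pkl","rb"))
def toplane(c,u,v,z):
    d=np.linalg.inv(c["mtx"])@[u,v,1]; R=c["world_from_camera"][:3,:3]; o=c["world_from_camera"][:3,3]; d=R@d
    return (o+d*(z-o[2])/d[2])[:2]
def lf(P):
    P=np.array(P); 
    for _ in range(3):
        k=np.polyfit(P[:,0],P[:,1],1); e=P[:,1]-np.polyval(k,P[:,0]); P=P[abs(e)<max(.002,2*e.std())]
    return k,e.std(),len(P)
g=t["color"].astype(float).mean(2); P=[]
for v in range(191,232):
    r=g[v,425:455]; i0=np.argmin(r[:14]); lo=35
    hi=g[v,450:456].mean(); th=(lo+hi)/2
    i=[i for i in range(3,len(r)-1) if r[i]<th<=r[i+1]]
    if i: i=i[-1]; P.append(toplane(t,425+i+(th-r[i])/(r[i+1]-r[i]),v,.09))
k,e,n=lf(P); print("top right edge: slope",k[0],"y at x=.445",np.polyval(k,.445),"-> centre y",np.polyval(k,.445)+.034/np.cos(k[0]),e,n)
g=s["color"].astype(float).mean(2);P=[]
for u in range(297,334):
    r=g[258:285,u]; hi=r[:2].mean(); lo=r.min(); th=(hi+lo)/2
    th=(hi+35)/2
    i=[i for i in range(len(r)-1) if r[i]>=th>r[i+1]]
    if i: i=i[0]; P.append(toplane(s,u,258+i+(r[i]-th)/(r[i]-r[i+1]),.09))
k,e,n=lf(P); print("side far edge: slope",k[0],"y",np.polyval(k,.445),"-> centre",np.polyval(k,.445)-.034,e,n)
E
```

```text
top right edge: slope 0.06399842082202746 y at x=.445 -0.3720561290306376 -> centre y -0.33798638144175175 0.0002861414820500737 41
side far edge: slope 0.09640751820992152 y -0.30804414088895665 -> centre -0.3420441408889566 0.0006663628989831413 37
```

```bash
python3 - <<'E'
from h import *
servo_line([0.465,-0.03,0.2],v=0.2)
p=[0.607,0.1973]
release()
reach([*p,0.15],rot(1.756)); st()
print(servo_line([*p,0.063],v=0.1,f_stop=6)); st()
s=snap("side"); save(s,"m1.png",(250,120,370,220),6)
E
```

```text
t22.16 tcp [0.6067 0.1962 0.1503] F [ 0.02 -0.52 -1.47] w0.998 q [ 0.2   0.4   1.45 -0.    1.29 -1.55]
False
 t23.18 tcp [0.6076 0.1974 0.0637] F [0.42 0.87 0.28] w1.000 q [ 0.21  0.47  1.57 -0.    1.1  -1.55]
```

View pics/m1.png

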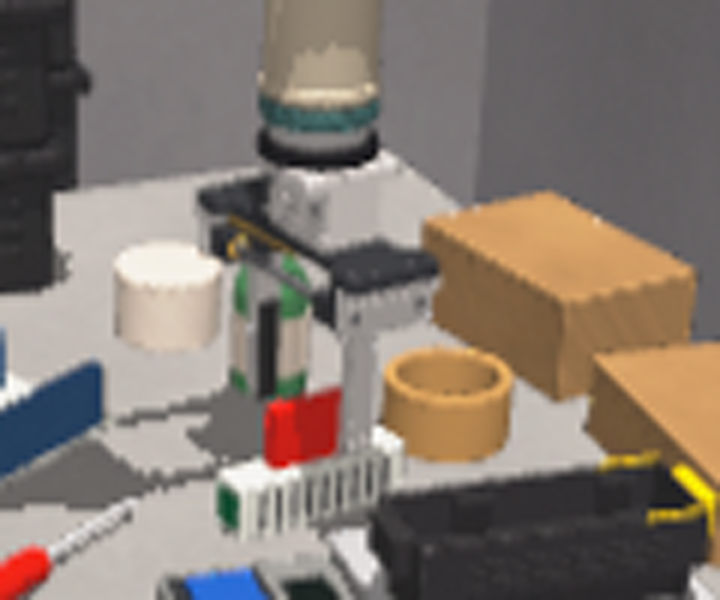

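```bash
python3 - <<'E'
from h import *
s=snap("side"); r=read_state()
for p in T(np.array([[35,-7,84],[-35,-7,84],[0,-7,84],[0,-7,62]])/1e3,(.607,.1973),.185): print(((proj(s,p)-[250,120]+.5)*6).round())
x=r["ee_rot"][:,0]
for sg in(-1,1): print("tip",((proj(s,r["tcp_pos"]+sg*.047*x)-[250,120]+.5)*6).round(), ((proj(s,r["tcp_pos"]+[0,0,.05]+sg*.047*x)-[250,120]+.5)*6).round())
E
```

```text
[359. 390.]
[269. 415.]
[314. 402.]
[313. 433.]
tip [349. 454.] [353. 383.]
tip [268. 398.] [270. 330.]
```

The projected positions match the picture. The near finger just covers the fin's right end, so the grasp is centred. Clamp, and lift a little to check it before the transfer.

```bash
python3 - <<'E'
from h import *
import pickle
clamp(45); st("clamp")
p=[0.607,0.1973]
servo_line([*p,0.22],v=0.2); st()
s=snap("top"); save(s,"m2.png",(180,80,400,230),3.5); pickle.dump(s,open("top3.pkl","wb"))
s=snap("side"); save(s,"m3.png",(250,60,410,220),3.5)
E
```

```text
clamp t24.48 tcp [0.607  0.1972 0.0629] F [-0.23 -1.19 -0.83] w0.146 q [ 0.21  0.47  1.57 -0.    1.1  -1.55]
 t25.41 tcp [0.606  0.1971 0.2185] F [ 0.19 -0.24 -3.14] w0.144 q [ 0.21  0.37  1.34  0.    1.44 -1.55]
```

View pics/m2.png

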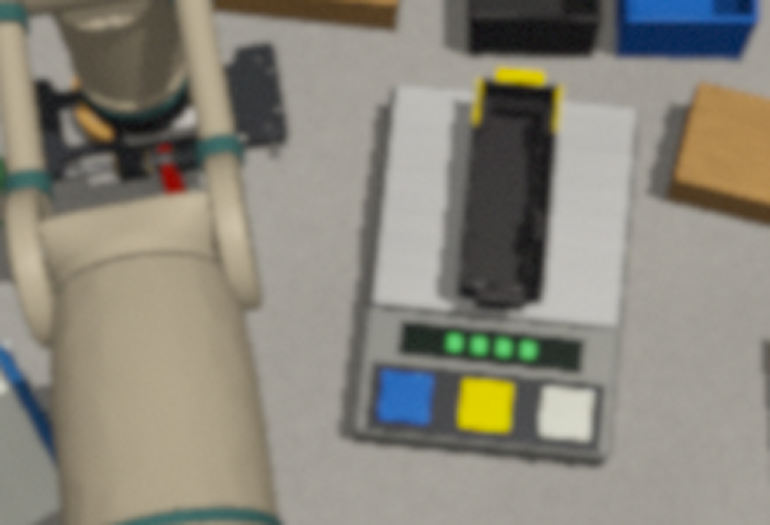

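View pics/m3.png

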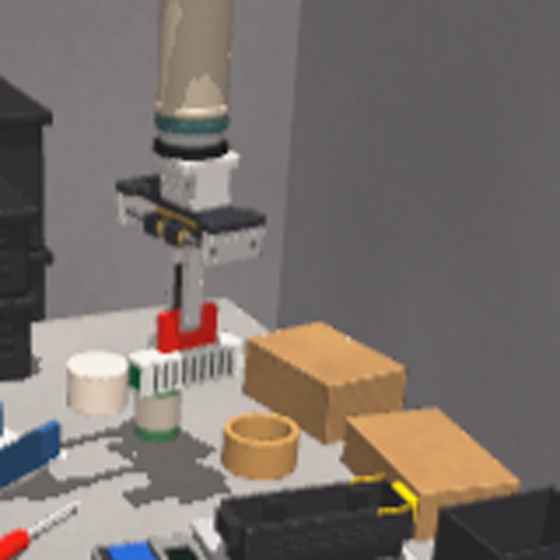

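```bash
python3 - <<'E'
from h import *
import pickle
t=pickle.load(open("top3.pkl","rb"))
save(t,"t3.png",(300,95,350,172),8)
def toplane(c,u,v,z):
    d=np.linalg.inv(c["mtx"])@[u,v,1]; R=c["world_from_camera"][:3,:3]; o=c["world_from_camera"][:3,3]; d=R@d
    return (o+d*(z-o[2])/d[2])[:2]
g=t["color"].astype(float).mean(2);PR=[];PL=[]
for v in range(120,158):
    r=g[v,300:350]; th=(40+190)/2
    i=[i for i in range(5,49) if r[i]<th<=r[i+1]]
    if i: i=i[-1]; PR.append(toplane(t,300+i+(th-r[i])/(r[i+1]-r[i]),v,.130))
PR=np.array(PR); k=np.polyfit(PR[:,0],PR[:,1],1); e=PR[:,1]-np.polyval(k,PR[:,0]); PR=PR[abs(e)<.0015];k=np.polyfit(PR[:,0],PR[:,1],1);print(len(PR),k,"cy at .639:",np.polyval(k,.639)+.034,"e",e.std())
W=world(t); m=(abs(W[...,2]-.13)<.004)&(W[...,0]>.5)&(W[...,0]<.78)&(W[...,1]>-.12)&(W[...,1]<.02)
print(m.sum(),cv2.minAreaRect(W[m][:,:2].astype(np.float32)))
E
```

```text
38 [-0.08354714 -0.03449826] cy at .639: -0.0538848874496973 e 0.00013796405714684463
284 ((0.6351322531700134, -0.05387314409017563), (0.06800905615091324, 0.1964043825864792), 85.41287231445312)
```

View pics/t3.png

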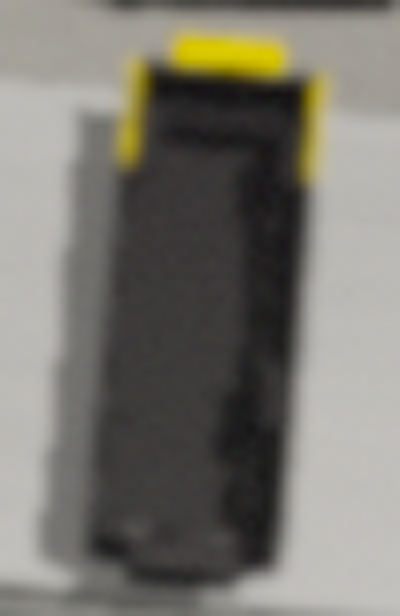

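```bash
python3 - <<'E'
from h import *
p=[0.637,-0.0539]
reach([*p,0.23],rot(1.488)); st()
servo_line([*p,0.205],v=0.1)
s=snap("side"); save(s,"m4.png",(280,90,420,230),4)
E
```

```text
t26.50 tcp [ 0.6368 -0.0525  0.2297] F [-0.08  0.08 -2.28] w0.145 q [-0.19  0.36  1.32  0.    1.46 -1.68]
```

View pics/m4.png

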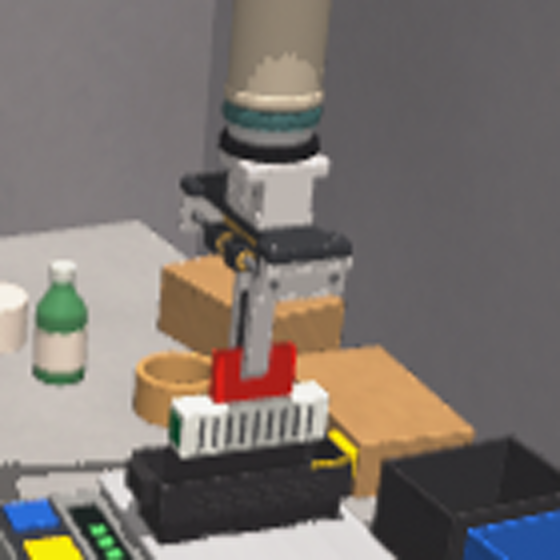

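The module is over the mouth with margin at both ends (module 175–328, tote 130–355 px). Lower it in.

```bash
python3 - <<'E'
from h import *
p=[0.637,-0.0539]
print(servo_line([*p,0.150],v=0.08,f_stop=5)); st()
print(servo_line([*p,0.133],v=0.02,f_stop=3)); st()
E
```

```text
False
 t27.78 tcp [ 0.6375 -0.054   0.1504] F [ 0.06 -0.64 -2.56] w0.147 q [-0.19  0.4   1.45  0.    1.29 -1.68]
True
 t28.43 tcp [ 0.6368 -0.0542  0.1368] F [-0.93 -0.53  4.51] w0.141 q [-0.19  0.41  1.47 -0.    1.26 -1.68]
```

```bash
python3 - <<'E'
from h import *
import pickle
p=[0.637,-0.0539]
release(); st("rel")
servo_line([*p,0.20],v=0.12); hold(0.3)
s=snap("side"); save(s,"m5.png",(280,90,420,230),4)
# get clear for top look
reach([0.5,0.12,0.25],rot(1.488)); st()
s=snap("top"); save(s,"m6.png",(290,90,360,180),6); pickle.dump(s,open("top4.pkl","wb"))
s=snap("side"); pickle.dump(s,open("side4.pkl","wb"))
E
```

```text
rel t29.72 tcp [ 0.6357 -0.0538  0.1354] F [-0.02  1.21 -0.21] w1.000 q [-0.19  0.41  1.47 -0.    1.26 -1.68]
 t31.67 tcp [0.5009 0.1194 0.2499] F [ 0.56 -0.11 -0.3 ] w1.001 q [ 0.1   0.16  1.55 -0.    1.43 -1.39]
```

View pics/m5.png

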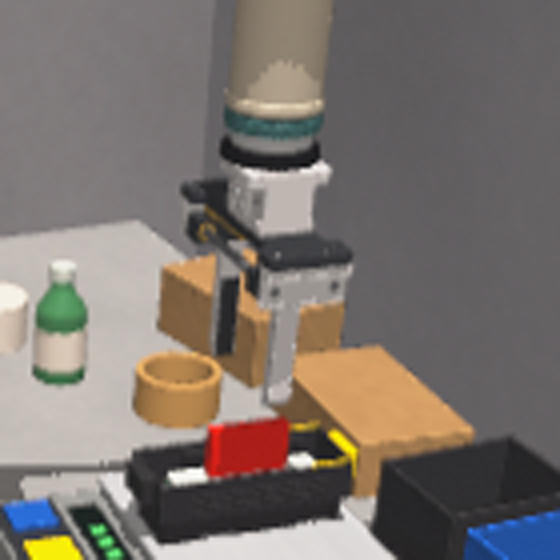

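View pics/m6.png

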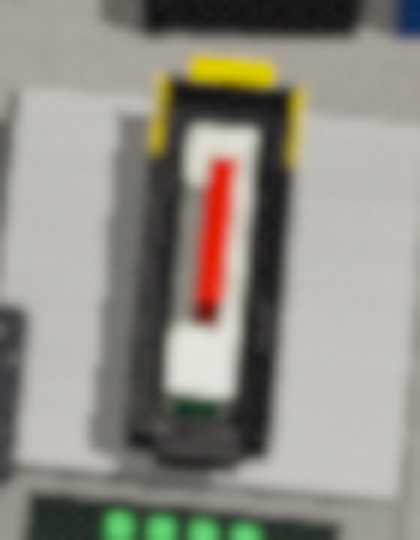

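The module stands upright on the floor inside the tote, red fin at (215,240) in the crop. The two grasps tell me where the tote really was, so I can calibrate out the top camera's bias before stacking.

```bash
cat >> h.py <<'E'
def toplane(c,u,v,z):
    d=np.linalg.inv(c["mtx"])@[u,v,1]; R=c["world_from_camera"][:3,:3]; o=c["world_from_camera"][:3,3]; d=R@d
    return (o+d*(z-o[2])/d[2])[:2]
def ylug(c,box):
    "weighted yellow centroid in box"
    x0,y0,x1,y1=box; im=c["color"][y0:y1,x0:x1].astype(float)
    w=np.clip(im[...,:2].min(2)-im[...,2]-20,0,None)
    h=cv2.connectedComponents((w>25).astype(np.uint8))[1]
    n=[(w[h==i].sum(),i) for i in range(1,h.max()+1)]; i=max(n)[1]
    m=cv2.dilate((h==i).astype(np.uint8),np.ones((3,3)))*w
    v,u=np.mgrid[y0:y1,x0:x1]; return (u*m).sum()/m.sum(),(v*m).sum()/m.sum()
E
python3 - <<'E'
from h import *
import pickle
L=lambda n:pickle.load(open(n+".pkl","rb"))
for nm,f,box,z,true in(("cradle","top0",(150,168,168,184),.066,(0.4403+.0915*.8577,.3667+.0915*.5141)),
  ("pan3","top3",(305,95,345,105),.13,(0.549+.1815*np.cos(.083),-.0472-.1815*np.sin(.083))),
  ("pan4","top4",(305,95,345,105),.13,(0.549+.1815*np.cos(.083),-.0472-.1815*np.sin(.083))),
  ("base","top1",(417,168,432,178),.09,(0,0)),("base4","top4",(417,168,432,178),.09,(0,0))):
    c=L(f); u=ylug(c,box); p=toplane(c,*u,z); print(nm,np.round(u,2),p.round(4),"true-meas",(np.array(true)-p).round(4))
for f,box,z in(("side4",(340,215,375,250),.13),("side4",(345,258,368,280),.09),("side0",(345,258,368,280),.09)):
    c=L(f);u=ylug(c,box);p=toplane(c,*u,z);print(f,np.round(u,2),p.round(4))
E
```

```text
cradle [158.53 176.62] [0.5178 0.4134] true-meas [0.001  0.0004]
pan3 [328.11 101.39] [ 0.7257 -0.0621] true-meas [ 0.0042 -0.0001]
pan4 [328.11 101.39] [ 0.7257 -0.0621] true-meas [ 0.0042 -0.0001]
base [424.08 172.6 ] [ 0.5363 -0.333 ] true-meas [-0.5363  0.333 ]
base4 [424.07 172.61] [ 0.5363 -0.333 ] true-meas [-0.5363  0.333 ]
side4 [372.32 244.41] [ 0.6059 -0.3033]
side4 [355.84 270.21] [ 0.5321 -0.3466]
side0 [355.84 270.19] [ 0.5322 -0.3465]
```

```bash
python3 - <<'E'
from h import *
import pickle
p=[0.6375,-0.0541]
reach([*p,0.21],rot(1.488))
print(servo_line([*p,0.096],v=0.12,f_stop=6)); st()
clamp(55); st("clamp")
servo_line([*p,0.115],v=0.08); st()
s=snap("side"); save(s,"n1.png",(280,110,420,250),4)
E
```

```text
False
 t33.77 tcp [ 0.6382 -0.0541  0.097 ] F [-1.13 -0.47  0.08] w1.001 q [-0.19  0.44  1.52 -0.    1.17 -1.68]
clamp t34.29 tcp [ 0.6376 -0.055   0.0964] F [-1.25 -3.27  2.41] w0.720 q [-0.19  0.44  1.52 -0.    1.17 -1.68]
 t34.68 tcp [ 0.6375 -0.0537  0.1149] F [ 0.4   1.48 -4.49] w0.721 q [-0.19  0.43  1.5   0.    1.21 -1.68]
```

View pics/n1.png

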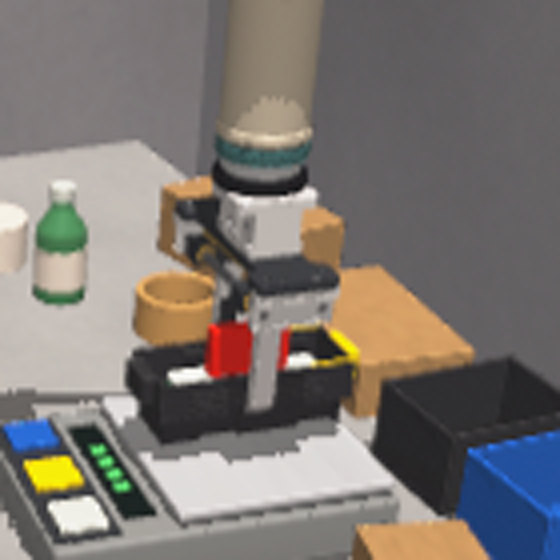

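```bash
python3 - <<'E'
from h import *
import pickle
servo_line([0.6375,-0.0541,0.24],v=0.2)
a=0.066-np.pi/2; p=[0.447,-0.339]
reach([*p,0.24],rot(a)); st()
servo_line([*p,0.142],v=0.12); hold(0.2); st()
s=snap("side"); save(s,"n2.png",(270,190,390,330),4.2); pickle.dump(s,open("side5.pkl","wb"))
s=snap("top"); save(s,"n3.png",(380,140,480,260),5); pickle.dump(s,open("top5.pkl","wb"))
E
```

```text
t37.58 tcp [ 0.4472 -0.3387  0.2397] F [ 0.63  0.24 -4.91] w0.718 q [-0.77  0.24  1.47  0.    1.43  0.73]
 t38.74 tcp [ 0.4474 -0.3394  0.1428] F [ 0.44 -1.   -4.81] w0.721 q [-0.77  0.3   1.64  0.    1.21  0.73]
```

View pics/n2.png

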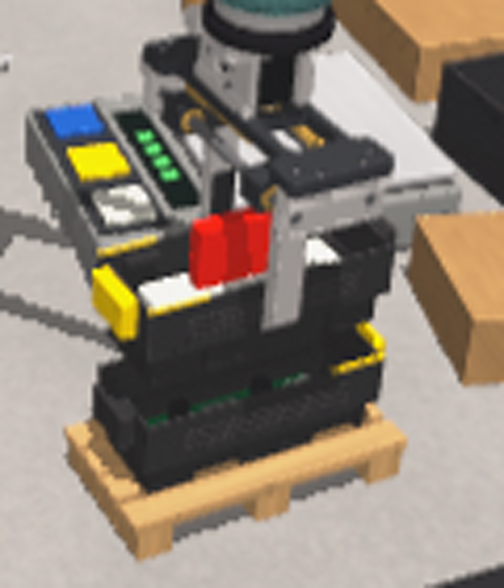

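View pics/n3.png

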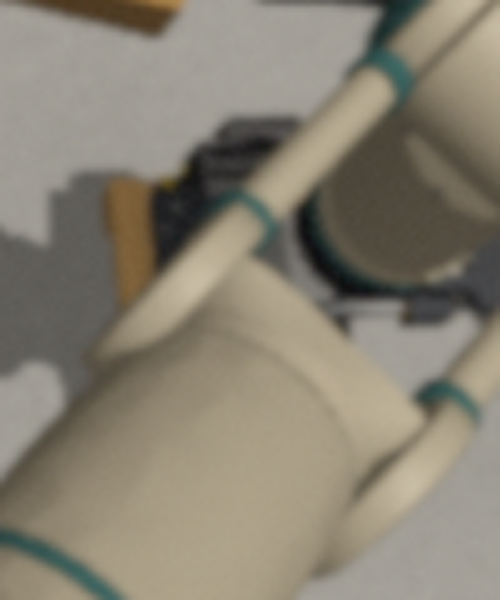

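```bash
python3 - <<'E'
from h import *
import pickle
s=pickle.load(open("side5.pkl","rb"))
s2=dict(s); s2["color"]=np.clip(s["color"]*1.8,0,255).astype(np.uint8)
up=tote_polys((.4474,-.3394),.066+np.pi,.1428-.0264)
lo=tote_polys((.4465,-.339),.066,.03)
def vert(xy,yaw,zb): return [(T(np.array([[x,y,24],[x,y,60]])/1e3+[0,0,zb],xy,yaw),(255,255,255)) for x in(-86,86) for y in(-34,34)]
overlay(s2,up[:3]+lo[:3]+vert((.4474,-.3394),.066+np.pi,.1164)+vert((.4465,-.339),.066,.03),"n4.png",(285,240,370,310),9)
E
```

```text
(no output)
```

View pics/n4.png

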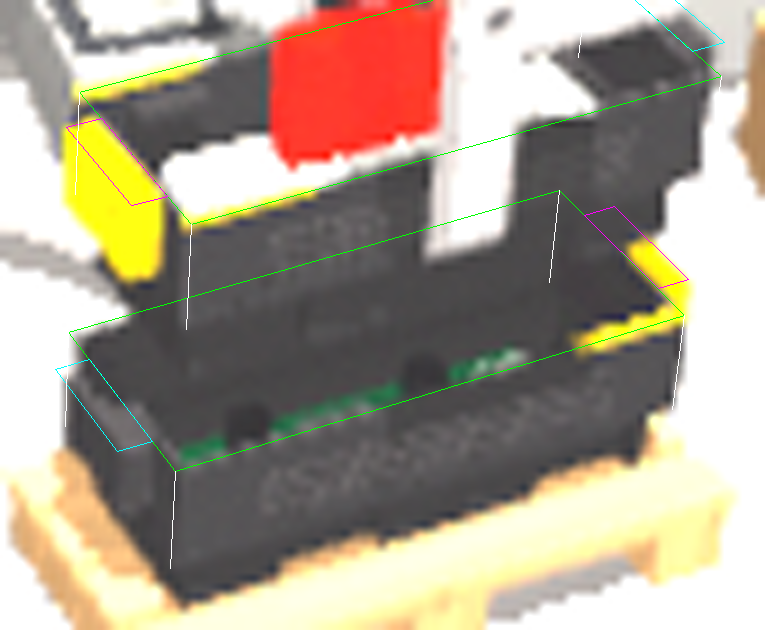

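```bash
python3 - <<'E'
from h import *
import pickle
s=pickle.load(open("side5.pkl","rb"))
s2=dict(s); s2["color"]=np.clip(s["color"]*2.6,0,255).astype(np.uint8)
up=tote_polys((.4474,-.3394),.066+np.pi,.1428-.0264)
lo=tote_polys((.4465,-.339),.066,.03)
def vert(xy,yaw,zb): return [(T(np.array([[x,y,24],[x,y,60]])/1e3+[0,0,zb],xy,yaw),(0,0,255)) for x in(-86,86) for y in(-34,34)]
P=up[:3]+lo[:3]+vert((.4474,-.3394),.066+np.pi,.1164)+vert((.4465,-.339),.066,.03)
overlay(s2,P,"L.png",(288,245,318,308),12); overlay(s2,P,"R.png",(340,236,370,299),12)
overlay(s2,[],"L0.png",(288,245,318,308),12); overlay(s2,[],"R0.png",(340,236,370,299),12)
h=lambda a,b:np.hstack([cv2.imread("pics/"+a),cv2.imread("pics/"+b)])
cv2.imwrite("pics/LL.png",cv2.resize(h("L.png","L0.png"),None,fx=.79,fy=.79)); cv2.imwrite("pics/RR.png",cv2.resize(h("R.png","R0.png"),None,fx=.79,fy=.79))
E
```

```text
(no output)
```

View pics/LL.png

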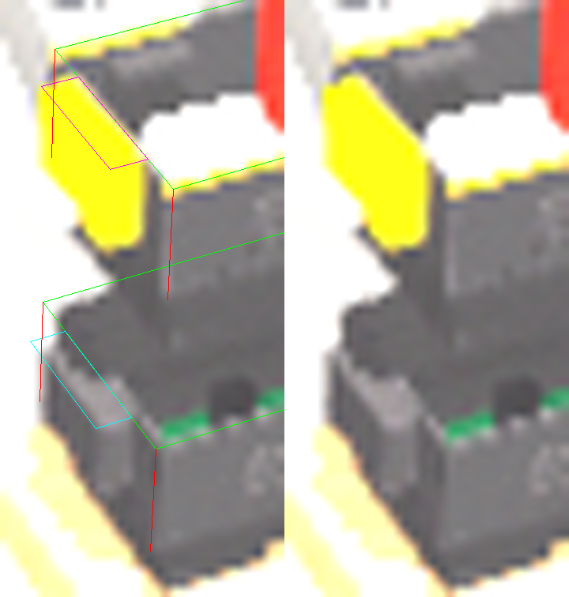

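View pics/RR.png

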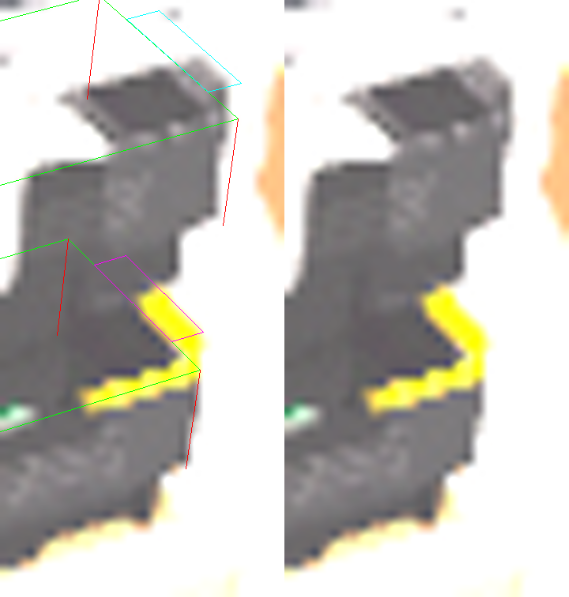

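```bash
python3 - <<'E'
from h import *
import pickle
s=pickle.load(open("side5.pkl","rb")); g=s["color"].astype(float).mean(2)
def prof(v,u0,u1): return g[v,u0:u1].round().astype(int).tolist()
print("upper right"); [print(v,prof(v,356,370)) for v in (250,252,254,256)]
print("lower right"); [print(v,prof(v,352,366)) for v in (277,279,281,283)]
print("upper left"); [print(v,prof(v,298,312)) for v in (268,270,272,274)]
print("lower left"); [print(v,prof(v,298,312)) for v in (293,295,297,299)]
for nm,xy,yaw,zb in(("up",(.4474,-.3394),.066+np.pi,.1164),("lo",(.4465,-.339),.066,.03)):
    for x in(-86,86):
        q=[proj(s,p) for p in T(np.array([[x,34 if nm=="up" else -34,z] for z in(24,60)])/1e3+[0,0,zb],xy,yaw)]; print(nm,x,np.round(q,2).tolist())
E
```

```text
upper right
250 [53, 45, 58, 53, 49, 48, 48, 52, 169, 172, 172, 163, 87, 76]
252 [48, 48, 49, 48, 48, 49, 48, 84, 187, 193, 194, 124, 80, 77]
254 [48, 47, 48, 48, 48, 47, 48, 144, 194, 175, 110, 80, 76, 76]
256 [48, 48, 49, 48, 49, 47, 48, 179, 195, 195, 174, 89, 76, 76]
lower right
277 [136, 126, 116, 96, 74, 50, 49, 48, 50, 147, 189, 192, 189, 189]
279 [48, 48, 48, 48, 48, 48, 48, 49, 52, 184, 190, 189, 188, 188]
281 [52, 50, 48, 48, 48, 48, 48, 48, 81, 183, 190, 190, 192, 190]
283 [53, 49, 48, 48, 47, 48, 47, 48, 139, 185, 188, 190, 192, 193]
upper left
268 [125, 141, 141, 140, 93, 48, 40, 50, 50, 48, 47, 48, 48, 48]
270 [91, 106, 97, 99, 58, 41, 39, 51, 48, 49, 48, 48, 49, 48]
272 [44, 37, 38, 37, 40, 40, 40, 52, 48, 48, 48, 48, 48, 48]
274 [165, 76, 40, 39, 38, 38, 39, 56, 49, 48, 51, 49, 49, 44]
lower left
293 [44, 48, 48, 48, 40, 41, 38, 49, 48, 48, 48, 48, 48, 49]
295 [47, 48, 48, 50, 41, 40, 38, 48, 48, 48, 48, 48, 48, 49]
297 [45, 43, 39, 37, 39, 41, 42, 47, 49, 48, 48, 48, 48, 48]
299 [94, 54, 39, 39, 40, 40, 44, 48, 49, 48, 48, 49, 48, 48]
up -86 [[363.01, 259.28], [364.56, 247.98]]
up 86 [[305.14, 276.1], [305.75, 264.38]]
lo -86 [[303.37, 302.59], [303.93, 291.81]]
lo 86 [[359.12, 284.92], [360.55, 274.48]]
```

```bash
python3 - <<'E'
from h import *
import pickle
s=pickle.load(open("side5.pkl","rb")); c=s["color"].astype(float); w=np.clip(c[...,:2].min(2)-c[...,2],0,None)
def cen(u0,u1,v0,v1):
    for u in range(u0,u1):
        col=w[v0:v1,u]; vv=np.arange(v0,v1); print(u,"v %.2f sum %d"%((col*vv).sum()/max(col.sum(),1),col.sum()),end=" | ")
    print()
def mod(xy,yaw,zb,xs,ysgn):
    q=np.array([proj(s,p) for p in T(np.array([[x,ysgn*32.5,60] for x in xs])/1e3+[0,0,zb],xy,yaw)]); return q
print("upper near strip"); cen(304,320,258,268); q=mod((.4474,-.3394),.066+np.pi,.1164,(86,48),1); print(q)
print("lower near strip"); cen(348,360,268,282); q=mod((.4465,-.339),.066,.03,(48,86),-1); print(q)
print("upper far strip"); cen(293,312,243,254); q=mod((.4474,-.3394),.066+np.pi,.1164,(86,48),-1); print(q)
s4=pickle.load(open("side4.pkl","rb"));c=s4["color"].astype(float); w=np.clip(c[...,:2].min(2)-c[...,2],0,None)
print("lower far strip (side4)"); cen(335,350,258,272); q=mod((.4465,-.339),.066,.03,(48,86),1); print(q)
E
```

```text
upper near strip
304 v 259.94 sum 31 | 305 v 263.41 sum 246 | 306 v 263.40 sum 225 | 307 v 263.44 sum 257 | 308 v 263.06 sum 299 | 309 v 262.84 sum 233 | 310 v 262.63 sum 237 | 311 v 262.39 sum 198 | 312 v 262.04 sum 251 | 313 v 261.79 sum 187 | 314 v 261.61 sum 241 | 315 v 261.28 sum 243 | 316 v 260.93 sum 222 | 317 v 260.71 sum 234 | 318 v 260.46 sum 216 | 319 v 260.14 sum 219 | 
[[305.4585283  264.03639799]
 [319.07224224 260.24522028]]
lower near strip
348 v 277.21 sum 28 | 349 v 277.78 sum 116 | 350 v 277.53 sum 171 | 351 v 277.19 sum 331 | 352 v 276.87 sum 276 | 353 v 276.60 sum 322 | 354 v 276.11 sum 304 | 355 v 273.35 sum 412 | 356 v 271.94 sum 498 | 357 v 271.68 sum 763 | 358 v 271.38 sum 951 | 359 v 271.36 sum 1182 | 
[[348.29309241 277.80453254]
 [360.22816024 274.15584919]]
upper far strip
293 v 249.62 sum 190 | 294 v 250.70 sum 282 | 295 v 250.57 sum 430 | 296 v 249.31 sum 323 | 297 v 248.72 sum 266 | 298 v 248.55 sum 220 | 299 v 248.30 sum 257 | 300 v 248.04 sum 248 | 301 v 247.79 sum 234 | 302 v 247.65 sum 272 | 303 v 247.46 sum 235 | 304 v 247.01 sum 296 | 305 v 246.82 sum 242 | 306 v 246.57 sum 238 | 307 v 246.31 sum 70 | 308 v 245.44 sum 9 | 309 v 244.83 sum 6 | 310 v 244.75 sum 4 | 311 v 243.71 sum 7 | 
[[293.51919158 249.98960599]
 [306.62965932 246.56666501]]
lower far strip (side4)
335 v 261.00 sum 38 | 336 v 263.86 sum 234 | 337 v 263.59 sum 268 | 338 v 263.34 sum 232 | 339 v 263.10 sum 264 | 340 v 262.85 sum 255 | 341 v 262.51 sum 245 | 342 v 262.34 sum 245 | 343 v 262.23 sum 230 | 344 v 261.78 sum 258 | 345 v 261.48 sum 203 | 346 v 261.33 sum 251 | 347 v 261.08 sum 248 | 348 v 260.78 sum 72 | 349 v 260.03 sum 30 | 
[[335.38366733 264.27046066]
 [346.94225255 260.94808117]]
```

Comparing the held tote with the lower one in the same camera shows the upper one about 3 mm short in x and about 0.7 mm off in y. The side view also shows its yellow end over the lower one's black end. I'll correct, then lower gently.

```bash
python3 - <<'E'
from h import *
import pickle
a=0.066-np.pi/2; p=[0.4500,-0.3400]
servo_line([*p,0.125],v=0.06); hold(0.15); st()
r=servo_line([*p,0.107],v=0.015,f_stop=4); print(r); st()
s=snap("side"); save(s,"n5.png",(270,190,390,330),4.2); pickle.dump(s,open("side6.pkl","wb"))
E
```

```text
t39.43 tcp [ 0.4501 -0.3401  0.1251] F [-0.04 -0.47 -4.3 ] w0.722 q [-0.77  0.32  1.66 -0.    1.17  0.73]
True
 t40.34 tcp [ 0.4499 -0.3399  0.1104] F [0.71 0.27 5.85] w0.720 q [-0.77  0.33  1.68  0.    1.14  0.73]
```

View pics/n5.png

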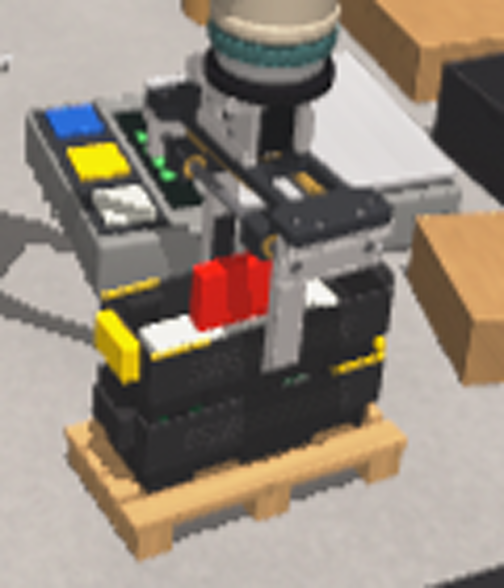

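It landed at exactly the height predicted for stacking (0.1104). Release and retreat.

```bash
python3 - <<'E'
from h import *
import pickle
release(); st("rel")
servo_line([0.45,-0.34,0.24],v=0.12)
reach([0.45,0.05,0.3],rot(0.066-np.pi/2)); st()
s=snap("side"); save(s,"e1.png",(270,190,390,330),4.2); pickle.dump(s,open("side7.pkl","wb"))
t=snap("top"); save(t,"e2.png",(380,150,470,260),5.4); save(t,"e3.png",k=1.42); pickle.dump(t,open("top7.pkl","wb"))
W=world(t); m=(abs(W[...,2]-.144)<.004)&(W[...,0]>.33)&(W[...,0]<.57)&(W[...,1]>-.41)&(W[...,1]<-.27)
print(m.sum(),cv2.minAreaRect(W[m][:,:2].astype(np.float32)),np.median(W[m][:,2]))
for q in ([(-.2,1)]): pass
E
```

```text
rel t41.00 tcp [ 0.4486 -0.3387  0.1084] F [-0.63  0.65  0.2 ] w1.002 q [-0.77  0.33  1.68  0.    1.14  0.73]
 t43.71 tcp [0.4503 0.0493 0.2997] F [ 0.53 -0.77 -0.05] w0.997 q [-0.04  0.05  1.56 -0.    1.53  1.46]
370 ((0.446153461933136, -0.337851881980896), (0.1942792385816574, 0.06988545507192612), 4.069921016693115) 0.1433543073709801
```

View pics/e1.png

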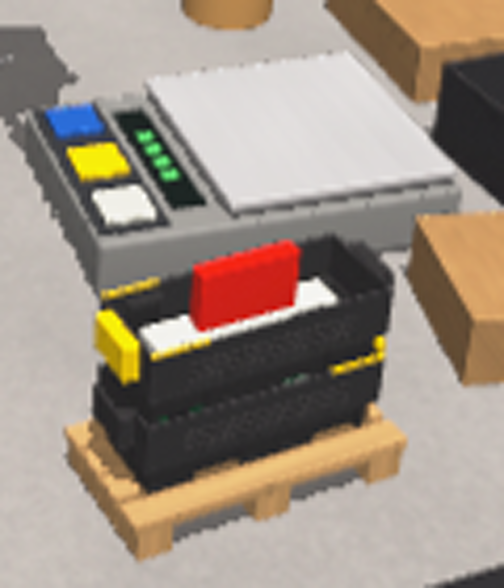

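View pics/e3.png

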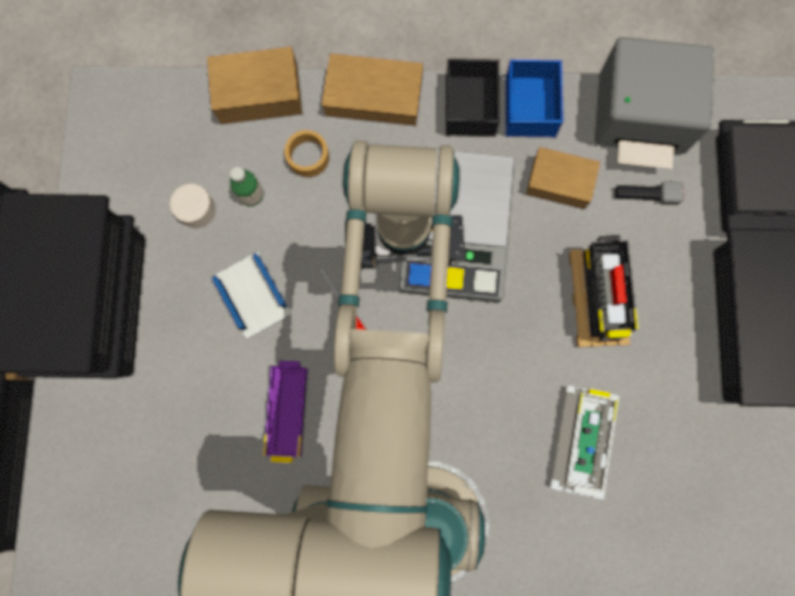

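View pics/e2.png

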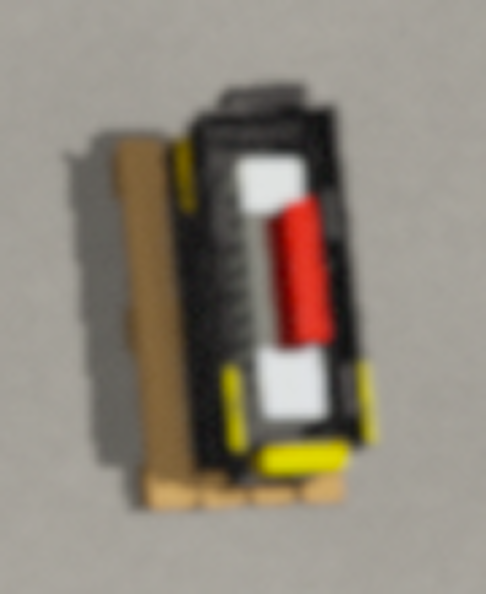

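```bash
python3 -c "
from h import *
hold(0.3); st(); print(hand_in())"
```

```text
t44.11 tcp [0.4501 0.0496 0.2999] F [0.08 0.84 0.15] w1.004 q [-0.04  0.05  1.56 -0.    1.53  1.46]
the job is handed in; nothing more can be done
None
```

I ran every step of the job and handed it in at about 44 s of the 72 s allowed; `hand_in()` reports no verdict.

**What I did**
- **Tote to scale:** I picked the tote up by its black lug and stood it level, about 2 mm from the middle of the pan.
- **Tare:** I pressed only the yellow pad with closed fingers, at about 5 N (readings 4.3–5.3 N) for 0.7 s.
- **Module:** I stood it upright in the tote by its fin, then let go.
- **Stacking:** I gripped the loaded tote by its sides, turned it half round and stacked it yellow over black.

**Last checks**
- **Fit:** The top camera's depth gives the upper rim within 0.3 mm and about 0.1° of the lower rim's place. The rim is at 143.4 mm; a stacked tote should show 144 mm.
- **Final pictures:** The module is upright, the fingers are clear, and the bystanders I could see are where they started. The arm hid part of the screwdriver in the last top picture.

**Disagreement:** The cameras and the robot's own grasp positions differed by up to 4 mm in x and 2 mm in y around the scale and pallet. I corrected for this by comparing both totes in the same side picture before lowering, moving about 3 mm in x.

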